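Slide the lidded meal tray through the guide posts to the label stop

TASK

Push the lidded foil meal tray along the table, end first, through the gap between the two short steel guide posts, until it lies squarely against the steel stop rail in front of the label printer. Only push it with the fingers: never lift or tip it. Leave everything else where it stands.

Things in the scene. Friction and masses are not known exactly. Their poses are not given: they have to be found in the camera images.
- meal: Lidded meal tray: filled foil tray with flat white board lid, loose, 0.2 to 0.45 kg. Its rim (top 8 mm) is 140 mm long (own x) and 100 mm wide (own y); below, the walls stand 8 mm farther in. 42 mm high. Origin: centre of underside. Starts flat on the table on the gap's -x side, up to 45 mm off its centre line, turned up to 0.35 rad, +x end towards the gap; lane clear 110 mm to either side.
- station: Label station, fixed. Origin: on the table midway between the two guide posts; own x runs through the gap to the stop rail and printer, y from post to post, z up. Posts: steel cylinders 40 mm mm across, 50 mm high, centres at y = +74 and -74 mm: gap 108 mm wide, 8 mm more than the tray. Printer: grey box 170 mm wide, 210 mm high, from x = 200 to 405 mm.
- stop (a point): Middle of the top edge of the stop rail's face, which looks to the station's -x: 50 mm above the table, 170 mm past the line between the posts. Steel bar 150 mm wide, fixed; rigid. The tray's centre is 100 mm past the posts when its end lies against it. The table from posts to rail is flat and clear (the grey patch is only painted).
- open_tray: Bystander to be left alone: empty foil tray without a lid, 140 x 100 x 42 mm. Origin: centre of its underside.
- water: Bystander to be left alone: clear drinking bottle with black cap, 68 mm across, 190 tall mm. Origin: centre of its underside.
- spice: Bystander to be left alone: glass spice jar with black cap, 44 mm across, 95 tall mm. Origin: centre of its underside.
- ramekin: Bystander to be left alone: small open white ramekin, 66 mm across, 45 tall mm. Origin: centre of its underside.
- mug: Bystander to be left alone: white mug, 76 mm across, 90 tall mm. Origin: centre of its underside.
- tub: Bystander to be left alone: white lidded tub, 90 mm across, 70 tall mm. Origin: centre of its underside.
Not all that is in view belongs to the job. Leave any purple look-alike of the meal alone.

How it is judged:
By the outcome, as a careful person would: the job done as asked, in the order asked, and still so for the second after the job is handed in, with the robot touching nothing.
It also fails if it takes over 58 s, if anything falls off the work surface, if the arm or the gripper's body presses on something with over 40 N, if the wrist force passes 120 N, or if a joint passes its speed limit or range.

ROBOT

A 7-joint arm with a two-finger parallel gripper is mounted at the origin on the work surface. World frame = base frame: x ahead of the robot, y to its left, z up, the work surface at z = 0. Lengths are in m, angles in degrees, forces in N, time in s.
With the tool pointing down it reaches from about 0.425 to 0.95 m from the base axis. Payload 16.7 kg.
Tool frame: the origin (TCP) lies on the centre line of the jaws, within the pads' length; the fingertips stand 19 mm ahead of it and the grasp point (between the pads) is the TCP; z points along the fingers, x is the direction in which the jaws open and shut, and the axes are right-handed (so a half turn about z gives the same grasp; the last joint's range is limited). The gripper opens to 94 mm and grips with 3 to 60 N. Pads are 16 mm wide; open, the fingers measure 119 mm over their backs; the gripper's body (75 mm by 177 mm) begins 78 mm behind the grasp point.
Start: joints at [-74.169, 24.414, 4.234, 92.017, -1.954, 63.644, -3.845], TCP at [0.279, 0.615, 0.224] pointing down, gripper open.
Joint ranges: [-163.25, 163.25], [-28.42, 122.38], [-70.27, 78.77], [12.13, 141.07], [-58.53, 238.53], [9.26, 117.41], [-156.51, 156.51]. Speed limits (degrees/s): [108.29, 108.29, 136.94, 136.94, 172.46, 172.46, 172.46].

INTERFACE

Orientations are given as a 3x3 rotation matrix whose columns are the frame's x, y, z axes.
In Python, from cell import arm gives the robot as it stands. The module is installed in compiled form; this text tells all that it offers. Calls block until the motion is done:
- arm.move_to(position, orientation): joint-space move of the TCP to a pose.
- arm.movel(position, ori=None, velocity=0.15, threshold=None): straight line of the TCP; ori=None keeps the orientation; velocity is the mean speed in m/s. With threshold (N) it stops when the force on the tool has changed by that much, and returns True; else False.
- arm.movej(angles): joint-space move.
- arm.move_gripper(opening, effort=None): opening from 0.0 (shut) to 1.0 (fully open); effort is the grip in N (None keeps the last); returns when the fingers have stopped.
- arm.sleep(seconds).
- arm.inverse_kinematics(position, orientation): joint angles nearest the present ones, or None.
- arm.read_camera(name): name is "scene" or "top" or "wrist"; returns (picture, depth): 400x640x3 uint8, blue, green, red; 400x640 float32, m along the optical axis (not along the pixel's ray), 0 where there is no reading.
- arm.get_calibration(name): a dict with "fx", "fy", "cx", "cy" (pixels), "k1" (the pictures are not rectified: a ray, as slopes to the right and down, at radius r is drawn at 1 + k1 r^2 times it, then the intrinsics apply), "R" (3x3) and "t" (3): a world point X has camera coordinates R X + t; the wrist camera has in their place "tool_from_camera" (4x4, takes a point from camera to tool coordinates, whose origin is the TCP and whose axes are the tool frame's). Camera axes: x right, y down, z forward; pixel columns grow to the right and rows downward; lengths in m; the calibration is good to about 2 mm. A picture is of the moment at which its call begins: read the wrist's pose just before it. get_calibration takes no time and is no camera call.
A pose or a line that the arm cannot do raises arm.PlanningError and nothing moves.
- arm.close_job(): hands the job in, once; it reports no verdict.
Trained networks look in the newest picture that a camera, given by its name, has taken for a name from the list of things; names that differ only in an ending like _2 or _b are one class to them, and where a whole thing is asked for, a point or a joint stands for the part that bears it (a point fixed in the world has none). Each returns a list of dicts, best first, with "confidence" (0 to 1); they miss things now and then, are a little off and sometimes report something else, mostly with a low value. They report only what shows in the picture. A call takes as long as a camera call. They do not tell look-alikes from the thing itself.
- arm.spot_in(camera, thing): "extent" ([left, top, right, bottom] in pixels, round what is visible of it).
Readings, each from a call of its own:
- arm.get_time_s(): time.
- arm.get_joints(): joint angles.
- arm.get_dq(): joint speeds.
- arm.get_tau(): joint torques, N m.
- arm.get_position(): TCP position.
- arm.get_eef_rot(): TCP orientation.
- arm.get_wrist_force(): force on the tool from outside, world axes, zero at the start.
- arm.get_ft_torque(): the same for the moment, N m.
- arm.get_finger_gap(): opening from 0.0 (shut) to 1.0 (fully open).
Only numpy, scipy, OpenCV 4.12 (cv2) and the standard library are available. Lean on these libraries where they do the work, as an engineer would, in place of code of your own. Each camera call takes 0.05 s, during which the arm holds its last target.

## Working session

There is one attempt and no reset: what is moved stays moved. The work goes in short steps, each a Python script; the robot and the scene stay as the last script left them, time stands still between calls to the robot, and variables do not carry over. Pictures are saved under pics/ and viewed, and the job is handed in when it is done.

```bash
mkdir -p pics; python3 - <<'E'
from cell import arm
import cv2
print(arm.get_time_s())
for n in ("scene","top"):
    p,d=arm.read_camera(n); cv2.imwrite(f"pics/{n}0.png",p)
    c=arm.get_calibration(n); print(n,c)
    for th in ("meal","station","open_tray"):
        print(th,arm.spot_in(n,th))
print(arm.get_time_s(), arm.get_position(), arm.get_eef_rot())
E
```

```text
0.0
scene {'fx': 451.3491537193197, 'fy': 451.3491537193197, 'cx': 323.83285996053513, 'cy': 203.65258370617207, 'k1': 0.02582934801824941, 'R': array([[ 0.83020108,  0.55700634, -0.02258549],
       [ 0.35984039, -0.56639453, -0.74142574],
       [-0.42577114,  0.60740528, -0.67065473]]), 't': array([-0.34484977, -0.21813854,  1.85005129])}
meal [{'extent': [311.7, 123.9, 339.9, 151.9], 'confidence': 0.98}, {'extent': [274.5, 245.0, 323.6, 285.1], 'confidence': 0.96}, {'extent': [287.0, 195.7, 341.0, 237.2], 'confidence': 0.8}, {'extent': [239.3, 290.9, 300.0, 345.1], 'confidence': 0.69}]
station [{'extent': [330.2, 106.8, 445.8, 211.7], 'confidence': 0.68}]
open_tray [{'extent': [346.7, 206.0, 399.5, 253.5], 'confidence': 0.83}, {'extent': [334.0, 107.2, 446.3, 210.1], 'confidence': 0.5}]
top {'fx': 398.3928638883989, 'fy': 398.3928638883989, 'cx': 319.0185431525104, 'cy': 206.7910236040031, 'k1': 0.012602555606653673, 'R': array([[-0.01640664, -0.99985268, -0.00504476],
       [-0.99498762,  0.01682416, -0.09857275],
       [ 0.0986431 ,  0.00340223, -0.99511706]]), 't': array([-0.15178416,  0.54220371,  1.08270813])}
meal [{'extent': [439.7, 152.0, 495.8, 193.7], 'confidence': 0.8}, {'extent': [365.4, 166.0, 424.5, 223.3], 'confidence': 0.76}, {'extent': [144.5, 282.4, 207.4, 346.1], 'confidence': 0.76}, {'extent': [296.3, 200.8, 351.5, 251.2], 'confidence': 0.62}, {'extent': [235.8, 146.1, 258.0, 167.7], 'confidence': 0.43}]
station [{'extent': [77.6, 140.0, 272.6, 246.9], 'confidence': 0.57}]
open_tray [{'extent': [277.4, 124.1, 336.4, 177.4], 'confidence': 0.72}, {'extent': [212.4, 256.4, 246.6, 289.6], 'confidence': 0.61}]
0.4 [0.27880978 0.61463039 0.22436825] [[ 4.13102340e-01  9.10684604e-01 -9.11394269e-05]
 [ 9.10684582e-01 -4.13102350e-01 -2.02277421e-04]
 [-2.21860845e-04  5.62005139e-07 -9.99999975e-01]]
```

View pics/scene0.png

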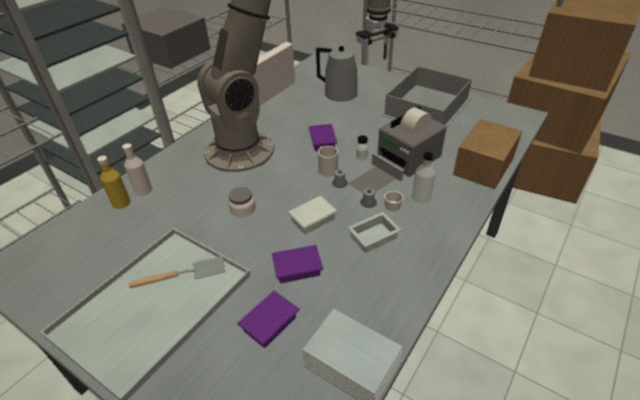

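View pics/top0.png

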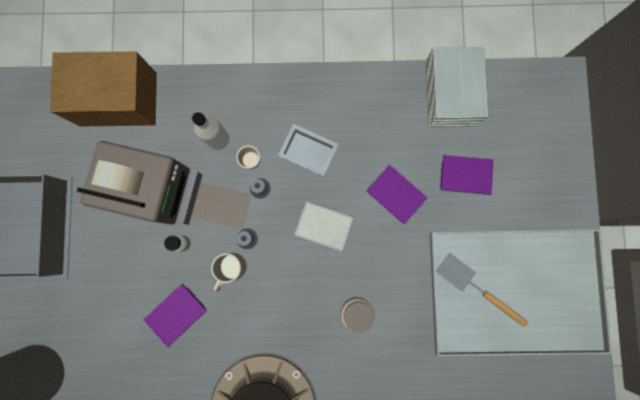

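The white-lidded meal is at top pixel (324,226), the posts are at (260,187) and (246,238), and the rail is at about (192,198). The station's +x points left in the image, which is world +y. The purple trays are decoys.

```bash
cat > h.py <<'E'
from cell import arm
import cv2, numpy as np
def rays(c,uv):
    uv=np.asarray(uv,float).reshape(-1,2)
    d=np.stack([(uv[:,0]-c["cx"])/c["fx"],(uv[:,1]-c["cy"])/c["fy"]],1); s=d.copy()
    for _ in range(10): s=d/(1+c["k1"]*(s**2).sum(1,keepdims=True))
    return np.c_[s,np.ones(len(s))]
def onz(c,uv,z):
    r=rays(c,uv)@c["R"]; o=-c["R"].T@c["t"]
    return o+r*((z-o[2])/r[:,2])[:,None]
def proj(c,X):
    X=np.asarray(X,float).reshape(-1,3)@c["R"].T+c["t"]; s=X[:,:2]/X[:,2:]
    s=s*(1+c["k1"]*(s**2).sum(1,keepdims=True)); return s*[c["fx"],c["fy"]]+[c["cx"],c["cy"]]
def cloud(c,d):
    v,u=np.mgrid[0:400,0:640]; r=rays(c,np.c_[u.ravel(),v.ravel()])*d.reshape(-1,1)
    return ((r-c["t"])@c["R"]).reshape(400,640,3)
E
python3 - <<'E'
from h import *
p,d=arm.read_camera("top"); c=arm.get_calibration("top")
cv2.imwrite("pics/topz.png",cv2.resize(p[130:290,130:370],None,fx=3.3,fy=3.3,interpolation=cv2.INTER_CUBIC))
P=cloud(c,d)
# lid
g=p.astype(int)
m=(np.abs(P[...,2]-0.042)<0.012)&(d>0); 
n,l,s,ce=cv2.connectedComponentsWithStats(m.astype(np.uint8))
for i in range(1,n):
    if s[i,4]>30: print(s[i],ce[i],P[l==i].mean(0))
np.save("top_p.npy",p);np.save("top_P.npy",P)
for r,cc in ((226,324),(187,260),(238,246),(200,215)): print(P[r,cc],p[r,cc])
E
```

```text
[625   3  15 152 902] [633.39800443  68.77827051] [ 0.91320331 -1.04930287  0.04097476]
[428  54  54  71 296] [442.0777027  102.87162162] [ 0.82649032 -0.51173548  0.03941815]
[ 69  65  84  59 419] [128.90692124 108.20763723] [0.82560513 0.36845452 0.04204001]
[279 124  60  52 676] [308.36982249 148.53550296] [ 0.70171037 -0.13383625  0.04191361]
[208 129  19  19  70] [220.25714286 141.38571429] [0.72616017 0.1117256  0.04177336]
[236 145  24  24 167] [246.34131737 154.93413174] [0.6863524  0.03882172 0.04236714]
[ 441  155   53   40 1807] [466.9518539  174.28389596] [ 0.62109137 -0.56967073  0.04299763]
[166 164  22  60 142] [178.45774648 195.3943662 ] [0.57599245 0.22458209 0.04449982]
[ 367  165   61   59 1823] [396.76522216 193.73779484] [ 0.57043742 -0.37486604  0.04332617]
[179 170  20  54 360] [188.66666667 196.86111111] [0.57110685 0.19573666 0.04683937]
[ 51 177  11  99 552] [ 55.58876812 226.76811594] [0.49602033 0.55759791 0.04231545]
[  0 179  42   3  68] [ 22.57352941 179.63235294] [0.62693139 0.65398901 0.04246481]
[250 178  16  16 165] [257.63030303 185.72121212] [0.59
[... 433 characters left out ...]
403426 0.10976625 0.04191278]
[468 278  60  49 428] [501.74065421 306.44626168] [ 0.26322571 -0.64308528  0.0414875 ]
[ 143  283   63   65 2024] [174.70158103 314.91254941] [0.25481393 0.2286654  0.04362547]
[341 298  34  32 179] [354.0726257  307.27932961] [ 0.2667612  -0.25003148  0.04364895]
[ 18 346  41  54 432] [ 46.75462963 367.22685185] [0.12656792 0.56177519 0.04177989]
[232 371  68  29 342] [267.55263158 384.51461988] [ 0.07103328 -0.0177513   0.03922715]
[ 0.48498251 -0.17356587  0.0445014 ] [179 191 188]
[ 5.94519172e-01 -7.30196590e-05  4.96310736e-02] [131 124 117]
[ 0.43019402 -0.16456753  1.13010212] [106  99  93]
[ 5.66798936e-01  1.36232106e-01 -5.37405703e-04] [113 123 129]
```

View pics/topz.png

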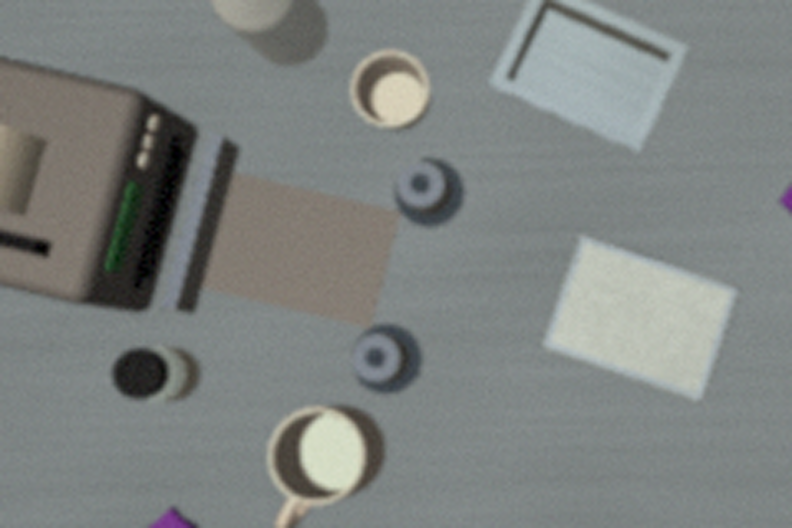

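```bash
cat >> h.py <<'E'
O=None
def lid(tag=None):
    "meal lid pose from top picture: centre, angle(deg), sizes"
    p,d=arm.read_camera("top"); c=arm.get_calibration("top")
    if tag: cv2.imwrite(f"pics/{tag}.png",cv2.resize(p[130:290,130:370],None,fx=3.3,fy=3.3,interpolation=cv2.INTER_CUBIC))
    k=4; b=cv2.resize(p,None,fx=k,fy=k,interpolation=cv2.INTER_CUBIC)
    g=cv2.GaussianBlur(b,(0,0),3).min(2); m=(g>140).astype(np.uint8)
    out=[]
    for q in cv2.findContours(m,cv2.RETR_EXTERNAL,cv2.CHAIN_APPROX_NONE)[0]:
        if cv2.contourArea(q)<800*k*k: continue
        W=onz(c,(q.reshape(-1,2)+.5)/k-.5,0.042)[:,:2]
        (x,y),s,a=cv2.minAreaRect((W*1000).astype(np.float32))
        if s[0]<s[1]: s=s[::-1]; a+=90
        a=(a+90)%180-90
        if a<0:a+=180
        if 110<s[0]<160 and 75<s[1]<112: out.append((np.array([x,y])/1000,a,s,cv2.contourArea((W*1000).astype(np.float32))))
    return out
# station
Oo=np.array([.5273,.0255]); 
def st(a=None):
    from json import load
    s=load(open("st.json")); o=np.array(s[:2]); t=np.radians(s[2]); X=np.array([np.cos(t),np.sin(t)]); return o,X,np.array([-X[1],X[0]]),s[2]
def tost(w):
    o,X,Y,_=st(); return np.array([(w-o)@X,(w-o)@Y])
E
python3 - <<'E'
from h import *
import json
P=np.load("top_P.npy")
p1=P[178:194,250:266].reshape(-1,3); p2=P[231:246,236:252].reshape(-1,3)
f=lambda q:[ (lambda r:(r[0][0],r[0][1],r[1]))(cv2.minEnclosingCircle((q[(q[:,2]>.045)&(q[:,2]<.056),:2]*1000).astype(np.float32)))]
print(f(p1),f(p2))
c=arm.get_calibration("top"); print(onz(c,[(257.6,186.4),(243.9,238.5)],.05))
# rail top face
q=P[165:230,172:205].reshape(-1,3); q=q[(q[:,2]>.046)&(q[:,2]<.056)]
print(cv2.minAreaRect((q[:,:2]*1000).astype(np.float32)),len(q))
a=np.array([.5982,.0065]);b=np.array([.4564,.0444]); o=(a+b)/2; D=b-a
t=np.degrees(np.arctan2(-D[0],D[1])); t=np.degrees(np.arctan2(D[1],D[0]))-90
print(o,t,np.hypot(*D))
json.dump([*o,t],open("st.json","w"))
for L in lid("z1"): print(L,tost(L[0]),L[1]-t)
E
```

```text
[(600.2090454101562, 7.37937593460083, 20.764747619628906)] [(456.5850524902344, 45.692073822021484, 19.59920310974121)]
[[0.5962347  0.00644287 0.05      ]
 [0.45453759 0.04365489 0.05      ]]
((578.2105102539062, 206.504638671875), (38.357421875, 157.48179626464844), 78.09529876708984) 330
[0.5273  0.02545] 75.03589410717561 0.14677755277970808
(array([ 0.48566101, -0.17222974]), 70.05638122558594, (140.5481719970703, 101.49964141845703), 13830.609976036125) [-0.20172774 -0.01081673] -4.97951288158967
(array([ 0.699224  , -0.13254156]), 64.07505798339844, (143.17738342285156, 103.07524108886719), 14211.123107522377) [-0.10824056 -0.20688929] -10.96083612377717
```

```bash
python3 - <<'E'
from h import *
c=arm.get_calibration("top"); p=np.load("top_p.npy")
b=cv2.resize(p[160:255,160:285],None,fx=6.4,fy=6.4,interpolation=cv2.INTER_CUBIC)
# overlay expected station geometry
def ov(o,t,col):
    t=np.radians(t);X=np.array([np.cos(t),np.sin(t)]);Y=np.array([-X[1],X[0]])
    W=lambda x,y,z:[*(o+X*x+Y*y),z]
    S=[]
    for s in(1,-1): S.append([W(.02*np.cos(k),s*.074+.02*np.sin(k),.05) for k in np.linspace(0,6.2832,40)])
    S.append([W(.17,-.075,.05),W(.17,.075,.05)])
    for q in S:
        uv=((proj(c,q)-160+.5)*6.4).astype(np.int32); cv2.polylines(b,[uv.reshape(-1,1,2)],False,col,1)
ov(np.array([.5273,.02545]),75.04,(0,0,255))
ov(np.array([.5255,.0252]),75.04,(0,255,0))
cv2.imwrite("pics/ov.png",b[:600,:800])
E
```

```text
(no output)
```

View pics/ov.png

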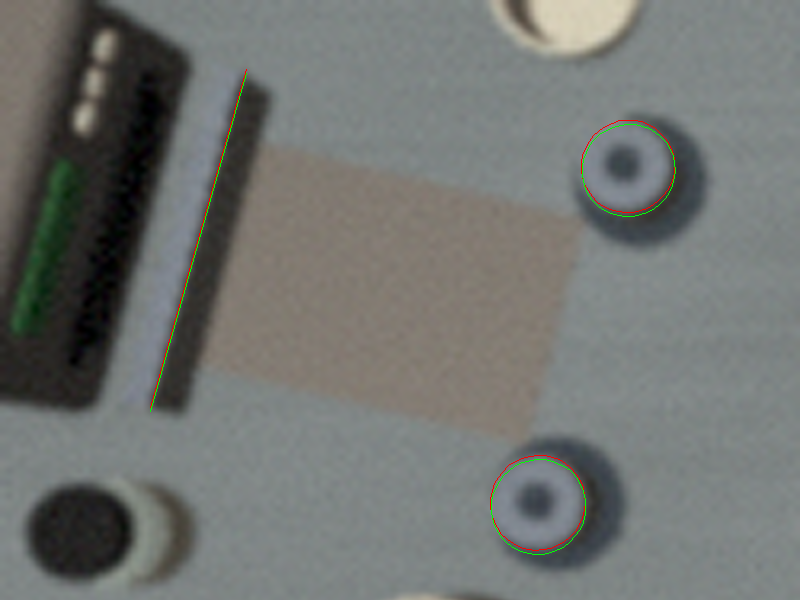

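```bash
cat >> h.py <<'E'
def R(yaw):
    "tool down; pushing direction yaw (deg) ; tool x = yaw-90"
    a=np.radians(yaw-90); x=np.array([np.cos(a),np.sin(a),0]); z=np.array([0,0,-1.]); return np.c_[x,np.cross(z,x),z]
def tcp(x,y,th,back,z=.042):
    "TCP for tray centre (station coords m, th deg rel) with TCP 'back' behind tray centre"
    o,X,Y,t=st(); yaw=t+th; a=np.radians(yaw); w=o+X*x+Y*y-back*np.array([np.cos(a),np.sin(a)])
    return [w[0],w[1],z],R(yaw)
E
python3 - <<'E'
from h import *
import json
json.dump([.5257,.0255,75.3],open("st.json","w"))
L=[l for l in lid() if abs(l[0][0]-.486)<.03][0]
s=tost(L[0]); th=L[1]-75.3; print(s,th)
json.dump([*s,th],open("tray.json","w"))
for b in (.12,.079):
  P,Rm=tcp(*s,th,b); print(P,arm.inverse_kinematics(P,Rm),arm.inverse_kinematics(P,-Rm*[1,1,-1]))
P,Rm=tcp(.1,0,0,.079); print(P,arm.inverse_kinematics(P,Rm),arm.inverse_kinematics(P,-Rm*[1,1,-1]))
E
```

```text
[-0.20138498 -0.01142259] -5.216999816894528
[np.float64(0.4447666378413635), np.float64(-0.28501422374887286), 0.042] [ -4.05867201  30.08358249  37.62847383 120.67001535 -29.46241029
  38.47843002  33.58629269] [ -17.40127342   40.03454181   58.0646351   121.2709849   -48.80528935
   46.50707412 -128.28686751]
[np.float64(0.45873363721569776), np.float64(-0.24646655289216163), 0.042] [-12.24844993  31.18870261  42.5304166  121.78493626 -33.63636606
  39.19585302  33.23292018] [ -22.18193391   39.3885075    58.08580945  122.21528828  -48.59076678
   45.90610603 -132.68762268]
[np.float64(0.5310289168362808), np.float64(0.0458126228082934), 0.042] [-36.85525495  28.70869041  31.38764537 119.83148744 -24.19276111
  37.6246604   -3.81652741] [-12.18645079  25.2196195    0.40489081 118.40334966  -0.29087218
  36.37793487 153.71403579]
```

```bash
python3 - <<'E'
from h import *
import json
s=json.load(open("tray.json"))
p=arm.get_position(); arm.movel([p[0],p[1],.36],velocity=.2)
P,Rm=tcp(*s,.12,z=.30); arm.move_to(P,Rm)
arm.move_gripper(0.6)
P,Rm=tcp(*s,.12); arm.movel(P,velocity=.2)
print(arm.get_position(),P,arm.get_finger_gap(),arm.get_wrist_force(),arm.get_time_s())
P,Rm=tcp(*s,.085); r=arm.movel(P,velocity=.05,threshold=2)
print(r,arm.get_position(),arm.get_wrist_force(),arm.get_time_s())
for L in lid("a1"): print(L[:3],tost(L[0]))
p,_=arm.read_camera("wrist"); cv2.imwrite("pics/w1.png",p)
p,_=arm.read_camera("scene"); cv2.imwrite("pics/s1.png",cv2.resize(p[120:270,220:460],None,fx=3.3,fy=3.3))
E
```

```text
[ 0.44523834 -0.28528777  0.04279062] [np.float64(0.4447666378413635), np.float64(-0.28501422374887286), 0.042] 0.6012460384068924 [0.14914502 0.23269573 0.66118856] 6.775
False [ 0.45662903 -0.25227439  0.04202605] [ 0.01717309 -0.22812876 -0.19072183] 7.625
```

View pics/a1.png

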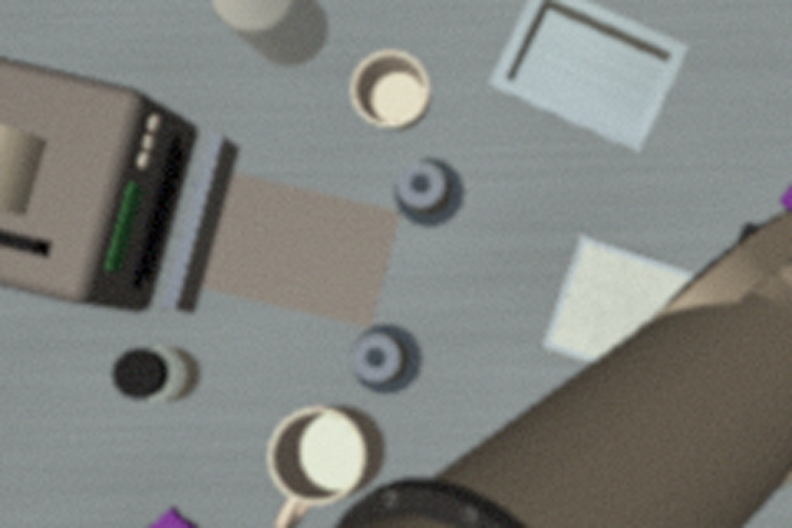

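View pics/w1.png

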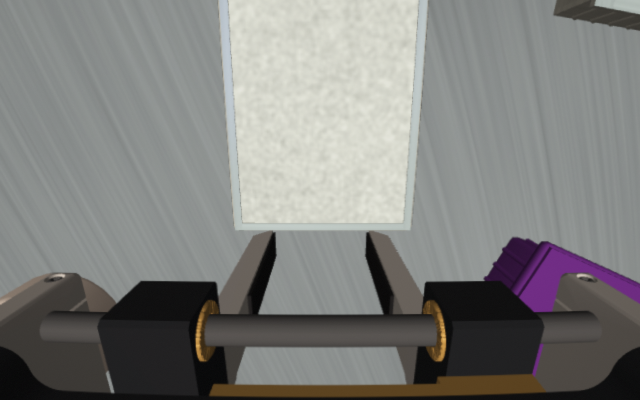

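View pics/s1.png

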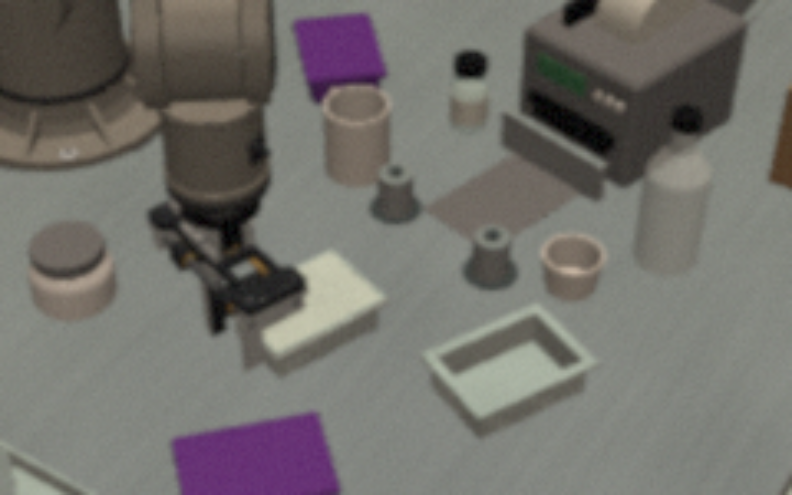

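The fingers are about 5 mm behind the tray's end, centred and parallel to it (end edge at wrist columns 235–412). Next I'll push along a gentle curve up to the gap.

```bash
cat >> h.py <<'E'
def wlid(tag=None):
    "meal lid pose from wrist picture (largest bright blob), world centre/yaw"
    p0=np.array(arm.get_position()); Rm=np.array(arm.get_eef_rot()); p,d=arm.read_camera("wrist"); c=dict(arm.get_calibration("wrist"))
    if tag: cv2.imwrite(f"pics/{tag}.png",p)
    T=np.eye(4);T[:3,:3]=Rm;T[:3,3]=p0; M=np.linalg.inv(T@c["tool_from_camera"]); c["R"]=M[:3,:3];c["t"]=M[:3,3]
    return p,d,c
def wedge(tag=None):
    "rear edge and side edges of the lid in the wrist picture -> world yaw, rear-edge middle"
    p,d,c=wlid(tag); P=cloud(c,d); m=((np.abs(P[...,2]-.042)<.006)&(d>0)&(p.min(2)>140)).astype(np.uint8)
    m=cv2.morphologyEx(m,cv2.MORPH_OPEN,np.ones((5,5)))
    n,l,s,_=cv2.connectedComponentsWithStats(m)
    i=1+np.argmax(s[1:,4]); q=P[l==i][:,:2]
    Rm=np.array(arm.get_eef_rot()); f=-Rm[:2,1]*np.sign(Rm[1,1]*-1); g=np.array([-f[1],f[0]])
    u=(q-np.array(arm.get_position())[:2])@np.c_[f,g]   # forward, left
    # side edges by forward bins
    F=np.arange(np.percentile(u[:,0],5),np.percentile(u[:,0],95),.004); A=[]
    for a in F:
        w=u[(u[:,0]>=a)&(u[:,0]<a+.004),1]
        if len(w)>20: A.append((a+.002,w.min(),w.max()))
    A=np.array(A); w=A[:,2]-A[:,1]; A=A[np.abs(w-np.median(w))<.004]
    k=np.polyfit(A[:,0],(A[:,1]+A[:,2])/2,1)
    rear=np.percentile(u[:,0],0.5); th=np.degrees(np.arctan(k[0])); a=np.arctan(k[0])
    lat=np.polyval(k,rear); yaw=np.degrees(np.arctan2(f[1],f[0]))+th
    cen=np.array(arm.get_position())[:2]+f*(rear+.07*np.cos(a))+g*(lat+.07*np.sin(a))
    return dict(yaw=yaw,rel=th,rear=rear,lat=lat,width=np.median(A[:,2]-A[:,1]),cen=cen,st=tost(cen),th=yaw-st()[3])
E
python3 - <<'E'
from h import *
import json
print(wedge())
s=np.array(json.load(open("tray.json"))); e=np.array([-.105,0,0])
for k in (.15,.4,.7,1):
    q=s+(e-s)*k; P,Rm=tcp(*q,.078); arm.movel(P,Rm,velocity=.06)
    print(arm.get_wrist_force())
print(wedge("w2"),arm.get_time_s())
for L in lid("a2"): print(L[:3],tost(L[0]))
E
```

```text
{'yaw': np.float64(70.00209845336794), 'rel': np.float64(-0.04885846395654244), 'rear': np.float64(0.01609140221194789), 'lat': np.float64(-0.00020430019518075977), 'width': np.float64(0.09913237579027892), 'cen': array([ 0.48616231, -0.17157035]), 'st': array([-0.20065279, -0.01176464]), 'th': np.float64(-5.297901546632062)}
[ 0.06273401  0.24228732 -0.30357043]
[-0.78847525 -0.23409739 -0.5890625 ]
[ 0.06171493 -0.52925789 -1.1699913 ]
[-0.02992307  0.19836207  0.11916558]
{'yaw': np.float64(75.42349127532977), 'rel': np.float64(0.1113515617071972), 'rear': np.float64(0.01210244260943983), 'lat': np.float64(-0.0018288698168004553), 'width': np.float64(0.09878912417820429), 'cen': array([ 0.50165793, -0.07234939]), 'st': array([-0.10074743, -0.00157494]), 'th': np.float64(0.12349127532976922)} 10.2
(array([ 0.69974823, -0.13247514]), 64.4721908569336, (150.36497497558594, 109.48384857177734)) [-0.10863814 -0.20843869]
```

View pics/a2.png

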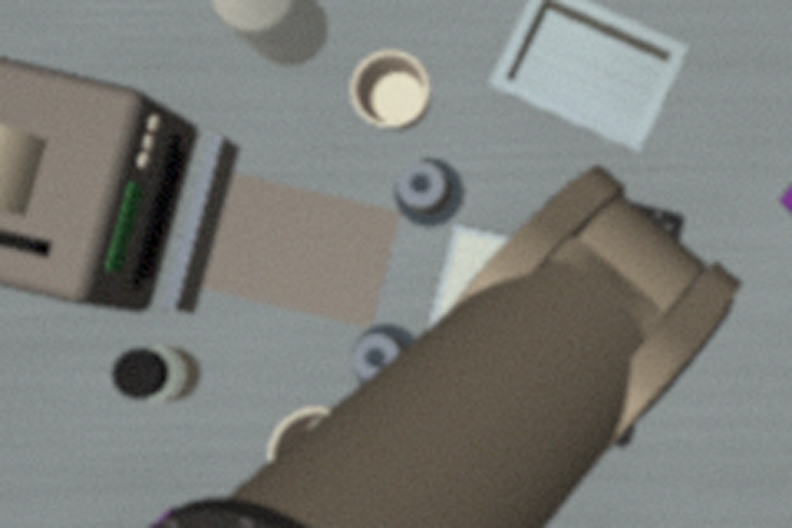

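View pics/w2.png

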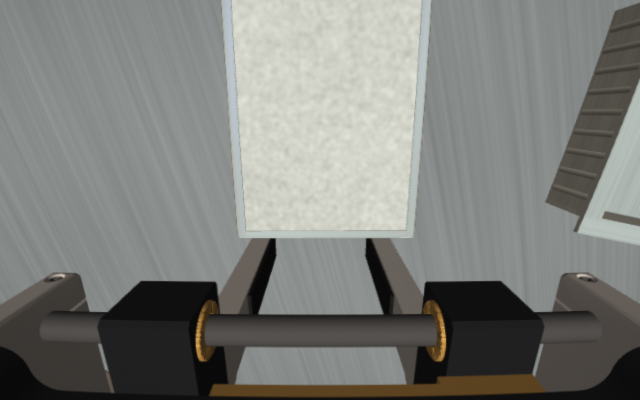

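```bash
python3 - <<'E'
from h import *
P,Rm=tcp(-.105,0,0,.10); arm.movel(P,Rm,velocity=.1)
P,Rm=tcp(-.105,0,0,.13,z=.26); arm.movel(P,Rm,velocity=.2)
arm.sleep(.3)
p,d,c=wlid("w3"); P=cloud(c,d); np.savez("w3.npz",p=p,d=d,P=P,**{k:c[k] for k in("R","t","fx","fy","cx","cy","k1")})
print(arm.get_time_s())
E
```

```text
12.2167
```

View pics/w3.png

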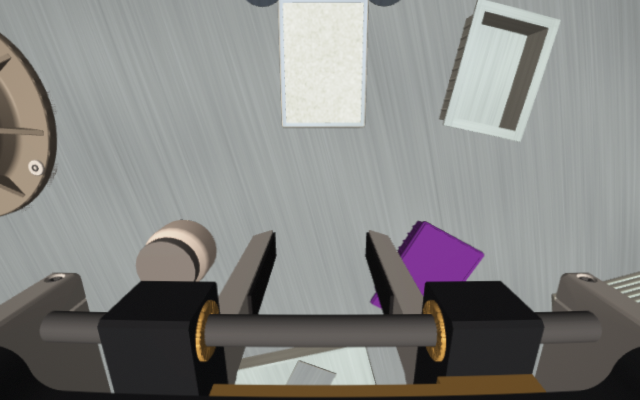

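```bash
python3 - <<'E'
from h import *
P,Rm=tcp(-.105,0,0,.0,z=.26); arm.movel(P,Rm,velocity=.2)
arm.sleep(.3)
p,d,c=wlid("w4"); P=cloud(c,d); np.savez("w4.npz",p=p,d=d,P=P,**{k:c[k] for k in("R","t","fx","fy","cx","cy","k1")})
print(arm.get_time_s())
print(wedge())
m=((np.abs(P[...,2]-.05)<.006)&(d>0)).astype(np.uint8)
n,l,s,_=cv2.connectedComponentsWithStats(m)
for i in range(1,n):
    if s[i,4]>200:
        q=P[l==i]; r=cv2.minEnclosingCircle((q[:,:2]*1000).astype(np.float32)); print(s[i],q.mean(0),r,tost(q.mean(0)[:2]))
E
```

```text
13.3667
{'yaw': np.float64(75.50976478725596), 'rel': np.float64(0.24517097227403511), 'rear': np.float64(-0.06572934797621499), 'lat': np.float64(-0.0022779551548714333), 'width': np.float64(0.09855779398182327), 'cen': array([ 0.50197737, -0.07282391]), 'st': array([-0.10112535, -0.00200434]), 'th': np.float64(0.20976478725596337)}
[424  15  58  62 474] [0.68257881 0.03288024 0.04485003] ((681.1512451171875, 32.8864631652832), 32.736270904541016) [ 0.04694791 -0.14987102]
[151  40  37  63 363] [0.35762504 0.09527671 0.05014546] ((377.03607177734375, 83.55313873291016), 34.35307693481445) [0.0248424  0.18027989]
[187  44  31  64 221] [0.40606858 0.06565289 0.05007208] ((388.4792175292969, 76.16829681396484), 35.89175033569336) [0.00848117 0.12590473]
[ 370   69   35   38 1005] [0.59853843 0.00677232 0.05014894] ((598.8190307617188, 6.835701942443848), 20.22652244567871) [ 0.00036865 -0.07520656]
[ 241   70   35   38 1004] [0.45664118 0.04305249 0.04999014] ((455.9940185546875, 43.36183166503906), 20.18206214904785) [-0.00054627  0.07125246]
[  0 196  15  72 491] [ 0.07171304 -0.03657245  0.04855101] ((56.157649993896484, -36.60497283935547), 54.35300827026367) [-0.17524347  0.42337557]
```

View pics/w4.png

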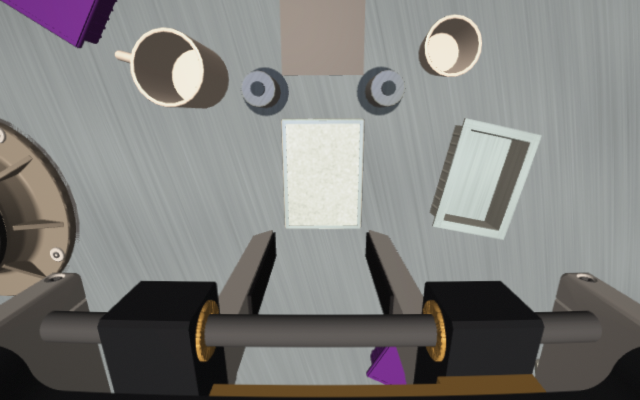

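```bash
python3 - <<'E'
from h import *
import json
P=np.load("w4.npz")["P"]; print("dark ring z",P[112,262],P[112,383],P[88,243],P[95,285])
json.dump([.5276,.0249,75.66],open("st.json","w"))
Q,Rm=tcp(-.101,.0005,-.15,.12,z=.26); arm.movel(Q,Rm,velocity=.25)
Q,Rm=tcp(-.101,.0005,-.15,.12); arm.movel(Q,Rm,velocity=.2)
Q,Rm=tcp(-.101,.0005,-.15,.08); arm.movel(Q,Rm,velocity=.08)
for x in (-.07,-.03):
    Q,Rm=tcp(x,.0,0,.078); print(arm.movel(Q,Rm,velocity=.05,threshold=10),arm.get_wrist_force())
print(wedge("w5"),arm.get_time_s())
E
```

```text
dark ring z [ 4.44647803e-01  2.00989228e-02 -6.99438283e-06] [ 0.59771637 -0.02019907  0.00206097] [0.44010053 0.04835688 0.04908209] [0.47986851 0.03269336 0.00063235]
False [-0.20781788  0.07253517 -0.06869935]
False [-0.5170789  -0.57236427  0.10841513]
{'yaw': np.float64(75.68777339495989), 'rel': np.float64(0.03564827727704559), 'rear': np.float64(0.011297095253308959), 'lat': np.float64(0.000488507743591473), 'width': np.float64(0.09885469276155659), 'cen': array([ 0.52043748, -0.00087611]), 'st': array([-0.02674699,  0.00055524]), 'th': np.float64(0.02777339495989395)} 17.7333
```

View pics/w5.png

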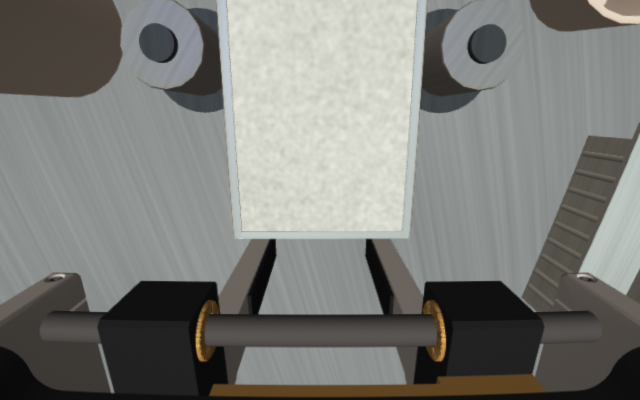

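The tray is centred between the posts with nearly equal gaps, post edges at about columns 203 and 443. I'll keep going to the rail.

```bash
python3 - <<'E'
from h import *
for x,v,t in ((.03,.05,12),(.085,.05,12),(.108,.015,6)):
    Q,Rm=tcp(x,.0,0,.078); r=arm.movel(Q,Rm,velocity=v,threshold=t); print(x,r,arm.get_wrist_force(),tost(np.array(arm.get_position())[:2])+[.078,0])
    if r: break
print(wedge("w6"),arm.get_time_s())
E
```

```text
0.03 False [-0.08651214 -0.22131646 -0.27997737] [0.03008687 0.00011984]
0.085 False [ 0.90141092 -0.47866669  0.16443399] [ 8.49032198e-02 -1.41836379e-05]
0.108 True [0.4364748  0.17792698 0.10561488] [0.10037339 0.00017088]
{'yaw': np.float64(75.73653534900535), 'rel': np.float64(0.0710872612079903), 'rear': np.float64(0.010763256109384096), 'lat': np.float64(0.00016880373084078075), 'width': np.float64(0.09937511976585159), 'cen': array([0.55264692, 0.12493042]), 'st': array([0.10311729, 0.00050855]), 'th': np.float64(0.07653534900535419)} 21.3917
```

View pics/w6.png

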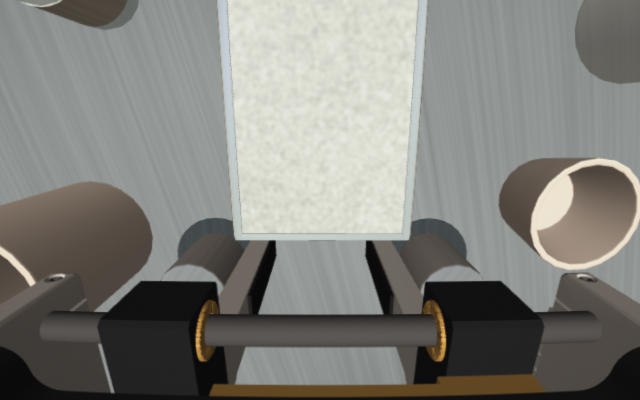

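```bash
python3 - <<'E'
from h import *
f=lambda:(np.round(arm.get_wrist_force(),2),np.round(tost(np.array(arm.get_position())[:2])+[.078,0],4))
Q,Rm=tcp(.109,.0,0,.078); print(arm.movel(Q,Rm,velocity=.015,threshold=12),*f())
arm.sleep(.3); print(*f())
Q,Rm=tcp(.09,0,0,.078); arm.movel(Q,Rm,velocity=.05)
arm.move_gripper(0.0)
Q,Rm=tcp(.094,.0,0,.078); arm.movel(Q,Rm,velocity=.04)
Q,Rm=tcp(.110,.0,0,.078); print(arm.movel(Q,Rm,velocity=.015,threshold=15),*f())
print(wedge(),arm.get_time_s())
# retreat
Q,Rm=tcp(.06,0,0,.078); arm.movel(Q,Rm,velocity=.1)
Q,Rm=tcp(.0,0,0,.078,z=.30); arm.movel(Q,Rm,velocity=.2)
arm.sleep(.2)
p,d,c=wlid("w7"); print(wedge(),arm.get_time_s())
p,_=arm.read_camera("scene"); cv2.imwrite("pics/s7.png",cv2.resize(p[90:240,250:490],None,fx=3.3,fy=3.3))
for L in lid("a7"): print(L[:3],tost(L[0]))
E
```

```text
True [-0.46  0.44 -0.54] [0.1004 0.0006]
[ 0.85 -0.22  0.08] [0.1004 0.0007]
True [ 0.02 -1.36  0.39] [0.1004 0.0002]
{'yaw': np.float64(75.64493654050884), 'rel': np.float64(0.009675838169451209), 'rear': np.float64(0.0103995358259921), 'lat': np.float64(0.0003195698508614352), 'width': np.float64(0.09915647561801857), 'cen': array([0.55250776, 0.12466779]), 'st': array([0.10282838, 0.00057832]), 'th': np.float64(-0.015063459491159392)} 24.225
{'yaw': np.float64(75.63967457118918), 'rel': np.float64(-0.01000461912433422), 'rear': np.float64(0.10944353285975784), 'lat': np.float64(0.00040047843407553085), 'width': np.float64(0.09868798194472697), 'cen': array([0.55226894, 0.12322243]), 'st': array([0.1013689 , 0.00045172]), 'th': np.float64(-0.020325428810821222)} 26.55
(array([ 0.69972296, -0.13243613]), 64.4964599609375, (145.2633056640625, 104.93876647949219)) [-0.10980338 -0.20572843]
```

View pics/w7.png

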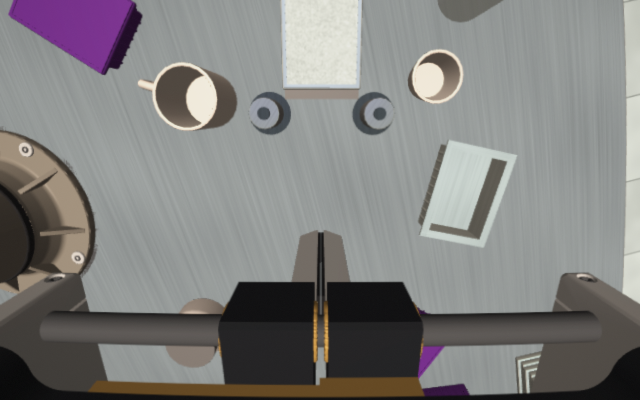

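View pics/s7.png

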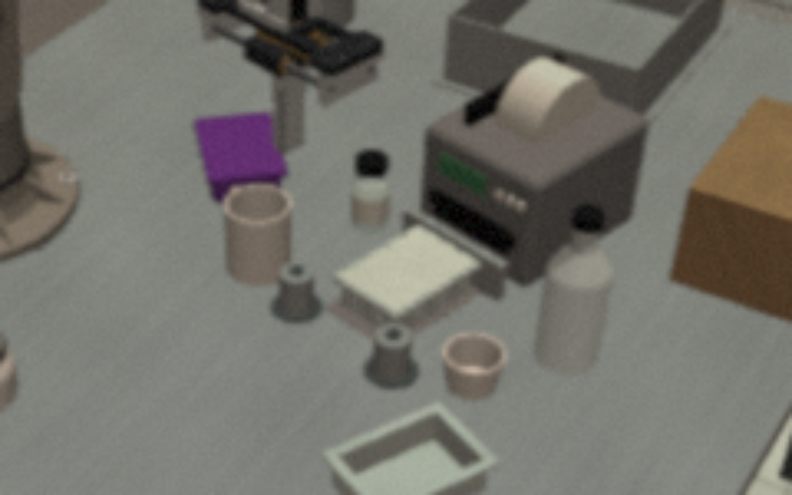

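View pics/a7.png

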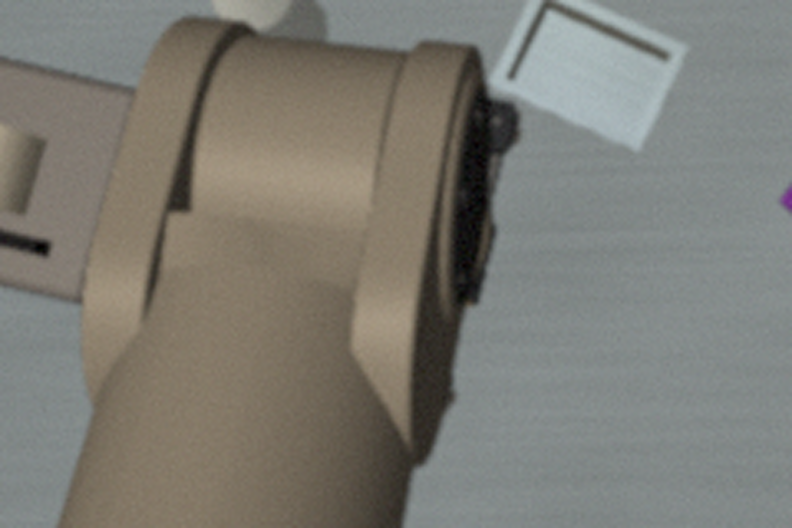

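```bash
python3 - <<'E'
from h import *
Q,Rm=tcp(-.15,0,0,.10,z=.32); arm.movel(Q,Rm,velocity=.25); arm.sleep(.2)
for L in lid("a8"): print(L[:3],tost(L[0]),L[1]-st()[3])
print(arm.get_time_s())
E
```

```text
(array([0.55158618, 0.12320111]), 75.62141418457031, (137.26918029785156, 102.05170440673828)) [0.10117914 0.00110793] -0.03858581542968409
(array([ 0.69916302, -0.13249551]), 64.09788513183594, (144.31198120117188, 104.32355499267578)) [-0.1099996  -0.20520065] -11.562114868164059
27.7417
```

View pics/a8.png

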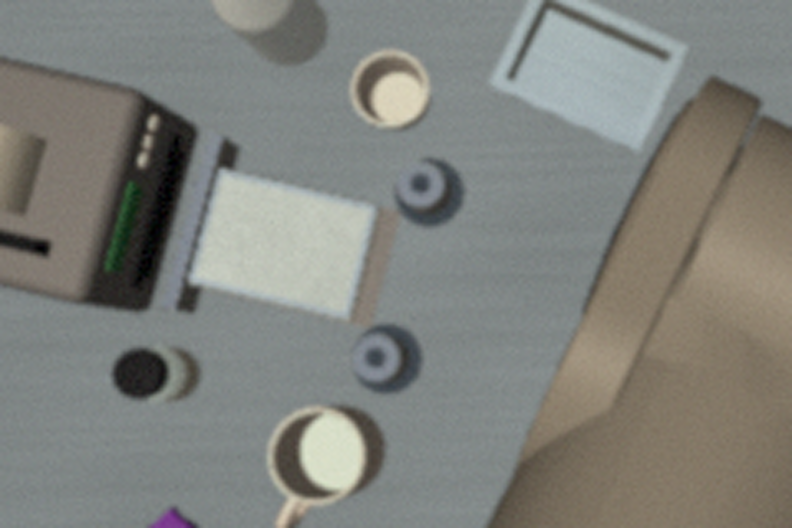

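The tray's end is flush with the rail (edge at zoom (220,170)–(192,285)), square and centred. The nearby bystanders in view haven't moved, and the arm is clear.

```bash
python3 -c "
from cell import arm
arm.close_job(); print(arm.get_time_s())"
```

```text
the job is handed in; nothing more can be done
the job is handed in; nothing more can be done
```

The white-lidded meal tray is through the gap and lies squarely against the stop rail, and the job is handed in. I pushed it end first with two part-open fingers, steering it straight and onto the centre line on the way. A last push with closed fingers at the middle of its end seated it. I never lifted it.

**Position:** the wrist and top cameras both put the tray's centre about 101 mm past the posts, where 100 mm is nominal. It sits 0.5 to 1 mm off the centre line and within 0.05° of square. All three pushes at the rail stopped at the same point, on force changes of 6, 12 and 15 N.

**Surroundings:** in the last top picture the mug, ramekin, spice jar, bottle and open tray look where they were at the start. The tub was hidden by the arm in that picture, so I didn't check it at the end; the arm never went near it. The arm was clear of everything at handover, at about 28 s of the 58 s allowed.

**Disagreements:**
- The top and wrist cameras differ by 1 to 2 mm on where the station is. I used the wrist camera's values for passing the gap.
- My first steering push slipped about 1.6 mm sideways by the first station estimate. The wrist camera then showed the tray within 1 mm of centre, so I went on.
- The last top-camera fit read the lid as 137 x 102 mm instead of 140 x 100 mm, probably because its front edge was in shadow at the rail.

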